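# Turn the drying tree and hang a slide carrier on its spring branch

## Task

Turn the drying tree by its top knob until the empty branch points out over the blue drip tray. Then take the yellow-tabbed slide carrier off the desk, pass its window over the branch tip, press it gently back against the spring pad, lower it onto the bar behind the raised lip and let it go, so that it hangs there upright, held between pad and lip. Never force it against the rack, and leave the other glassware where it is.

Things in the scene. Friction and masses are not known exactly. Their poses are not given: they have to be found in the camera images.
- rack: Fixed grey round base (132 mm across) of the drying tree on the desk; origin on the tree's axis at desk height. Its -x is the front, where a blue open drip tray (100 mm wide, 12 mm high) reaches from 59 to 143 mm from the axis. Three of the tree's four branches bear carriers with green tabs, fixed to the tree; these tabs end 215 mm above the desk, 89 to 107 mm from the axis.
- tree (a joint): Angle (rad) of the tree about its vertical axis, positive anticlockwise from above; 0 when the empty branch points along the rack's front, over the middle of the drip tray. Range -3.1 to 3.1; friction about 0.2 N m, it stays where it is left. The other three branches stand at 90, 180 and 270 degrees to the empty one.
- knob_grip (a point): Grip point of the black bar knob on top of the tree, on the axis, 208 mm above the desk. The bar is 56 mm long along this point's x (the line of the empty branch), 12 mm thick along y and 32 mm high, its top 14 mm above this point.
- branch_root (a point): Point on the tree's axis level with the bar tops, 165 mm above the desk; x points outward along the empty branch, z up. The branch is a level 8 x 8 mm steel bar with a tip lip 8 mm wide, 4 mm thick, 7 mm high above the bar. It is telescopic, clamped at a new length each time (not in the readings: see or feel it): lip's inner face 92 to 126 mm from the axis. It does not slide in use.
- spring_pad (a joint): Travel (m) of the black pad on the empty branch (26 mm wide, from 17 mm below to 5 mm above bar top): 0 at rest, growing towards the tree's axis, hard stop at 0.008. At rest its face is 2 mm from the lip's inner face. Starts at 1.5 N, plus 0.9 N per mm (8.7 N at the stop), damped (0.5 N at 10 mm/s). The 6 mm carrier frame must push it in over 4 mm to drop behind the lip, and sits with it in 4 mm.
- carrier_center (a point): Middle of the loose slide carrier, 75 mm above its underside; it stands on the desk, z up. Its frame, 6 mm thick along x, has a window 14 mm wide along y, from 5 mm below to 25 mm above this point, open along x for the branch. On top a yellow grip tab, 8 mm thick along x, 24 mm wide along y, 31 to 75 mm above this point: grip it high, clear of pad and lip.
- carrier_saddle (a point): Underside of the top of the carrier's window, 25 mm above its middle: this rests on the bar when it hangs.
- carrier: The same loose slide carrier, 0.08 to 0.17 kg: white tray (36 x 50 mm in x, y) with four glass slides, 150 mm high in all, alike from both sides (half a turn makes no difference). Origin at the centre of its underside.
- flask: Loose conical flask with pink contents, 65 mm across and 86 mm high, a bystander; origin at its underside.
- vial: Loose small vial with black cap, 24 mm across and 60 mm high, a bystander; origin at its underside.
- stopper: Loose glass stopper, 33 mm across and 40 mm high, a bystander; origin at its underside.
Mind the look-alikes: they are no part of the job. What is shaped like the carrier but red is not meant.

How it is judged (in metres and radians):
On the way, in this order (a step that is already met when the one before it is completed fails the run):
1. the empty branch points over the drip tray (within 0.15 rad), with the carrier not yet on the rack (value of joint tree between -0.15 and 0.15 rad and value of joint spring_pad below 0.002 m), for 0.2 s.
2. the carrier presses the spring pad back far enough to pass the lip (value of joint spring_pad above 0.0035 m and contact force between carrier and rack above 1.5 N), for 0.1 s.
At the end, for the whole second after the job is handed in: The empty branch still points over the drip tray (within 0.17 rad) and the carrier hangs on it at rest and upright (within 0.15 rad): window top on the bar within 4 mm in height and 8 mm sideways, behind the lip, the spring pad held in by 2.5 to 6 mm (value of joint tree between -0.17 and 0.17 rad and value of joint spring_pad between 0.0025 and 0.006 m and contact force between carrier and rack above 1 N and x of carrier_saddle in the frame of branch_root between 0.084 and 0.128 m and y of carrier_saddle in the frame of branch_root between -0.008 and 0.008 m and z of carrier_saddle in the frame of branch_root between -0.004 and 0.004 m and angle between carrier_center's own z axis and vertical below 0.15 rad and linear speed of carrier below 0.02 m/s); the robot touches nothing.
It fails at once if the carrier is forced against the rack: pad, lip and bar together press on it with more than 18 N, each counted (in the spring seat pad and lip alone come to about 10 N) (contact force between carrier and rack above 18 N).
It fails at once if the flask is moved by more than 20 mm (distance of flask from where it was at the start of the episode above 0.02 m).
It fails at once if the vial is moved by more than 20 mm (distance of vial from where it was at the start of the episode above 0.02 m).
It fails at once if the stopper is moved by more than 20 mm (distance of stopper from where it was at the start of the episode above 0.02 m).
It also fails if it takes over 72 s, if anything falls off the work surface, if the arm or the gripper's body presses on something with over 40 N, if the wrist force passes 120 N, or if a joint passes its speed limit or range.

## Robot

A 6-joint arm with a two-finger parallel gripper is mounted at the origin on a cart in front of the work surface, level with it; the furniture and walls round the work are solid. World frame = base frame: x ahead of the robot, y to its left, z up, the work surface at z = 0. Lengths are in mm, angles in rad, forces in N, time in s.
With the tool pointing down it reaches from about 250 to 725 mm from the base axis. Payload 4 kg.
Tool frame: the origin (TCP) lies midway between the tips of the shut fingers; the grasp point (between the pads) lies 19 mm behind it; y points along the fingers, z is the direction in which the jaws open and shut, and the axes are right-handed (so a half turn about y gives the same grasp; the last joint's range is limited). The gripper opens to 85 mm and grips with 20 to 120 N. Pads are 22 mm wide; open, the fingers measure 114 mm over their backs; the gripper's body (76 mm by 85 mm) begins 54 mm behind the grasp point. The pads swing forward as they close: fully open they stand 13 mm farther back than shut.
Start: joints at [1.13, 0.241, 0.005, 1.335, 0, 1.571], TCP at [213.33, 452.206, 231.306] pointing down, gripper open.
Joint ranges: [-2.72, 2.72], [-1.05, 1.87], [-1.09, 1.28], [-1.99, 2.15], [-1.42, 1.44], [-3.14, 3.14]. Speed limits (rad/s): [2.79, 2.79, 3.14, 3.14, 3.14, 3.14].

## Interface

Orientations are given as a 3x3 rotation matrix whose columns are the frame's x, y, z axes.
In Python, from cell import sensors, eyes, ticket gives the robot as it stands.
- The arm moves only by the tool play_rows, never from a script. Its arguments are lists of equal length, an entry for each row: "linear": the shift along the tool's x, y, z in cm, a list of three; "spin": the turn about the tool's y in rad; "gripper": the opening, from 0 (shut) to 1 (fully open). In form: {"linear": [[x, y, z], ...], "spin": [spin, ...], "gripper": [gripper, ...]}. A call has 1 to 8 rows; each row shifts and turns the commanded pose from where the row before left it, along the tool's axes as they then stand; what a row does not reach is not made up. A row lasts 1/8 s, in which the tool goes at most 62.5 mm and 10.7 degrees, less where a joint would pass 70% of its speed; a pose out of reach is approached as far as the arm can. A call with a gripper value outside its range is refused whole. The fingers move at their own pace and stop on an object; "newtons" is the grip in N (left out, the last holds). Time passes only in rows, so rows that do not move let the fingers close. It gives the time, the measured TCP pose, the force and the opening at its end, in the units of the state.
- sensors.read_state(): the state, without advancing time (a new reading comes with each control period).
- eyes.capture(name): name is "scene" or "top" or "wrist"; returns a dict with "image" (400x640x3 uint8, red, green, blue), "fx", "fy", "cx", "cy" (pixels), "world_from_camera" (4x4, takes a point from camera to world coordinates). Camera axes: x right, y up, looking along -z (the intrinsics and any distortion apply to the point x, -y, -z); pixel columns grow to the right and rows downward; lengths in mm; the calibration is good to about 2 mm. A picture is of the moment at which its call begins. There is no depth.
- ticket.job_done(): hands the job in, once; it reports no verdict.
The state is a dict: "time_s": time; "qpos": joint angles; "qvel": joint speeds; "effort": joint torques, N m; "eef_pos": TCP position; "ee_rot": TCP orientation; "wrist_force": force on the tool from outside, world axes, zero at the start; "moment": the same for the moment, N m; "width": finger opening in mm.
Only numpy, scipy, OpenCV 4.12 (cv2) and the standard library are available. Lean on these libraries where they do the work, as an engineer would, in place of code of your own. Each camera call takes 0.05 s, during which the arm holds its last target. There are 200 camera calls.

## Working session

There is one attempt and no reset: what is moved stays moved. The work goes in short steps, Python scripts to look and compute and a tool call to move; the robot and the scene stay as the last step left them, time stands still between calls to the robot, and variables do not carry over. Pictures are saved under pics/ and viewed, about 8 in all and at most 12, crops included, and the job is handed in when it is done.

Besides the shell and the picture viewer there is one more tool, called after "Call:" by a JSON object that holds its "method" and its "body", one argument or row to a line. play_rows: Moves the arm, as the interface text tells. Its arguments: {"type":"object","properties":{"linear":{"type":"array","items":{"type":"array","items":{"type":"number"}}},"spin":{"type":"array","items":{"type":"number"}},"gripper":{"type":"array","items":{"type":"number"}},"newtons":{"type":"number"}},"required":["linear","spin","gripper"]}

```bash
ls; mkdir -p pics; python3 - <<'E'
from cell import sensors, eyes
import cv2,numpy as np,pickle
s=sensors.read_state();print({k:np.round(v,3).tolist() for k,v in s.items()})
d={n:eyes.capture(n) for n in("scene","top","wrist")}
pickle.dump(d,open('c0.pkl','wb'))
for n,c in d.items():
    print(n,[k for k in c],c['fx'],c['fy'],c['cx'],c['cy'],np.round(c['world_from_camera'],3).tolist())
    cv2.imwrite(f'pics/{n}0.png',c['image'][...,::-1])
E
```

```text
pics
{'time_s': 0.0, 'qpos': [1.13, 0.241, 0.004, 1.335, -0.0, 1.571], 'qvel': [-0.001, -0.002, -0.001, -0.001, 0.001, 0.0], 'effort': [-0.0, -37.232, 25.241, 0.017, 0.0, -0.0], 'eef_pos': [213.064, 451.633, 230.414], 'ee_rot': [[0.904, -0.001, 0.427], [-0.427, -0.002, 0.904], [0.0, -1.0, -0.002]], 'wrist_force': [-0.744, -1.272, 0.344], 'moment': [0.032, 0.001, 0.012], 'width': 85.106}
scene ['image', 'fx', 'fy', 'cx', 'cy', 'world_from_camera'] 381.1706787844552 381.1706787844552 317.9898110182603 201.10696074702707 [[0.907, 0.296, -0.299, 225.997], [-0.421, 0.63, -0.653, -630.866], [-0.005, 0.718, 0.696, 774.238], [0.0, 0.0, 0.0, 1.0]]
top ['image', 'fx', 'fy', 'cx', 'cy', 'world_from_camera'] 444.72524538672116 444.72524538672116 313.92115671412745 202.465359761266 [[-0.006, 0.993, -0.119, 345.161], [-0.998, -0.013, -0.065, -124.374], [-0.066, 0.118, 0.991, 1371.311], [0.0, 0.0, 0.0, 1.0]]
wrist ['image', 'fx', 'fy', 'cx', 'cy', 'world_from_camera'] 355.5484294756211 355.5484294756211 323.41146113294667 193.37588235321334 [[0.426, -0.867, -0.259, 147.351], [0.905, 0.408, 0.123, 483.216], [-0.001, -0.287, 0.958, 373.151], [0.0, 0.0, 0.0, 1.0]]
```

View pics/scene0.png

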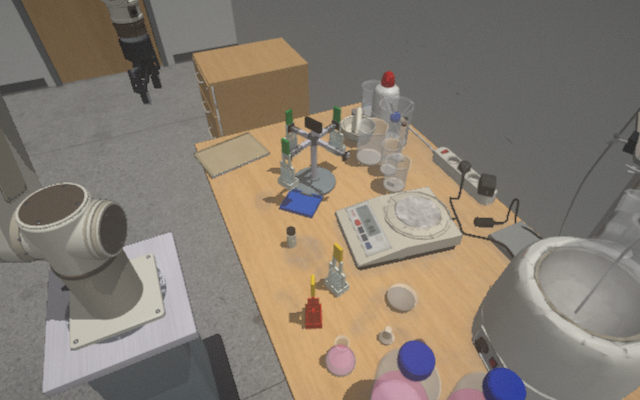

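View pics/top0.png

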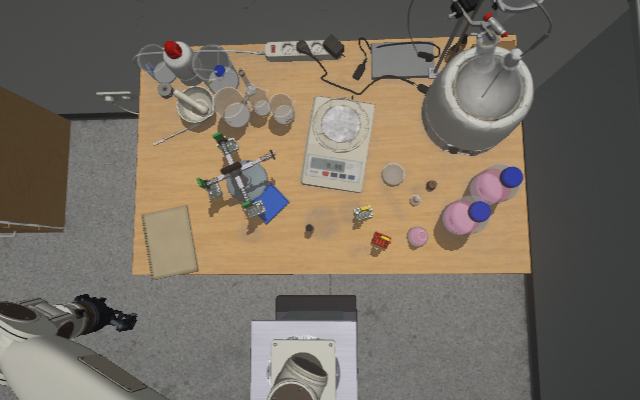

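The scene view shows the tree (scene 315,150) with blue tray (302,204). There are two carrier-shaped things: a yellow-tabbed white one (scene 337,270; top 363,213) and a red one (scene 313,305; top 380,241). The white one fits the description, since red is excluded. I'll confirm in a crop and measure.

```bash
cat > h.py <<'E'
import numpy as np,cv2
def ray(c,u,v):
    M=np.array(c['world_from_camera']);d=M[:3,:3]@np.array([(u-c['cx'])/c['fx'],-(v-c['cy'])/c['fy'],-1]);return M[:3,3],d
def plane(c,p,z):
    o,d=ray(c,*p);return o+d*(z-o[2])/d[2]
def tri(c1,p1,c2,p2):
    (a,d),(b,e)=ray(c1,*p1),ray(c2,*p2);d=d/np.linalg.norm(d);e=e/np.linalg.norm(e)
    s=np.linalg.lstsq(np.c_[d,-e],b-a,rcond=None)[0];P,Q=a+s[0]*d,b+s[1]*e
    return (P+Q)/2,np.linalg.norm(P-Q)
def proj(c,P):
    M=np.linalg.inv(c['world_from_camera']);q=M[:3,:3]@P+M[:3,3];return c['cx']+c['fx']*q[0]/-q[2],c['cy']-c['fy']*q[1]/-q[2]
def blobs(c,lo,hi,box,amin=8):
    h=cv2.cvtColor(c['image'],cv2.COLOR_RGB2HSV);m=cv2.inRange(h,np.array(lo),np.array(hi));x0,y0,x1,y1=box
    k=np.zeros_like(m);k[y0:y1,x0:x1]=m[y0:y1,x0:x1]
    n,l,st,ce=cv2.connectedComponentsWithStats(k)
    return [(st[i].tolist(),ce[i].round(1).tolist(),cv2.minAreaRect(np.argwhere(l==i)[:,::-1].astype(np.float32))) for i in range(1,n) if st[i][4]>=amin]
E
python3 - <<'E'
from h import *;import pickle
d=pickle.load(open('c0.pkl','rb'));t,s=d['top'],d['scene']
R=dict(blue=((105,150,60),(125,255,255)),green=((45,120,40),(80,255,255)),yel=((22,140,110),(33,255,255)),dark=((0,0,0),(179,110,65)))
for n,(lo,hi) in R.items():
    for nm,c,box in(('top',t,(185,120,410,260)),('scene',s,(260,90,380,340))):
        print(n,nm);[print('  ',b[0],b[1],[np.round(x,1).tolist() for x in b[2]]) for b in blobs(c,lo,hi,box)]
a=cv2.resize(t['image'][125:225,190:290],(400,400),interpolation=3);b=cv2.resize(t['image'][190:260,340:440],(400,280),interpolation=3)
e=cv2.resize(s['image'][95:215,265:365],(400,480),interpolation=3);f=cv2.resize(s['image'][235:335,290:390],(400,400),interpolation=3)[:120+280]
o=np.zeros((600,800,3),np.uint8)
o[:400,:400]=a;o[400:600,:286]=cv2.resize(b,(286,200));o[:400,400:733]=cv2.resize(e,(333,400));o[400:600,400:600]=cv2.resize(f,(200,200))
cv2.imwrite('pics/crop1.png',o[...,::-1])
E
```

```text
blue top
   [254, 186, 35, 37, 525] [272.1, 202.0] [[268.8, 203.3], [24.0, 30.4], 45.0]
blue scene
green top
   [213, 132, 7, 5, 16] [216.2, 134.2] [[216.2, 134.4], [1.8, 7.2], 63.4]
   [197, 178, 5, 8, 18] [199.2, 181.6] [[199.0, 181.5], [7.2, 2.2], 63.4]
   [242, 201, 8, 5, 17] [245.4, 203.2] [[245.5, 203.0], [2.2, 7.2], 63.4]
green scene
yel top
   [361, 206, 8, 5, 22] [364.6, 208.1] [[364.7, 208.4], [3.2, 7.5], 76.0]
   [381, 236, 8, 5, 23] [384.7, 237.9] [[384.6, 237.9], [7.9, 2.5], 18.4]
yel scene
   [334, 243, 9, 18, 105] [337.6, 251.4] [[338.0, 251.5], [17.0, 8.0], 90.0]
   [311, 275, 4, 21, 69] [312.4, 284.3] [[312.5, 285.0], [20.0, 3.0], 90.0]
dark top
   [214, 135, 14, 10, 62] [220.7, 139.0] [[220.7, 138.9], [11.2, 8.1], 51.3]
   [221, 162, 21, 13, 134] [231.1, 167.9] [[230.8, 168.1], [7.2, 20.4], 66.8]
   [202, 180, 8, 9, 31] [205.9, 184.7] [[206.1, 184.1], [7.3, 7.3], 11.3]
dark scene
   [305, 117, 17, 16, 155] [313.1, 124.8] [[312.9, 124.7], [19.2, 9.4], 26.6]
   [333, 121, 6, 8, 14] [336.4, 124.9] [[336.1, 124.2], [8.5, 2.7], 63.4]
```

View pics/crop1.png

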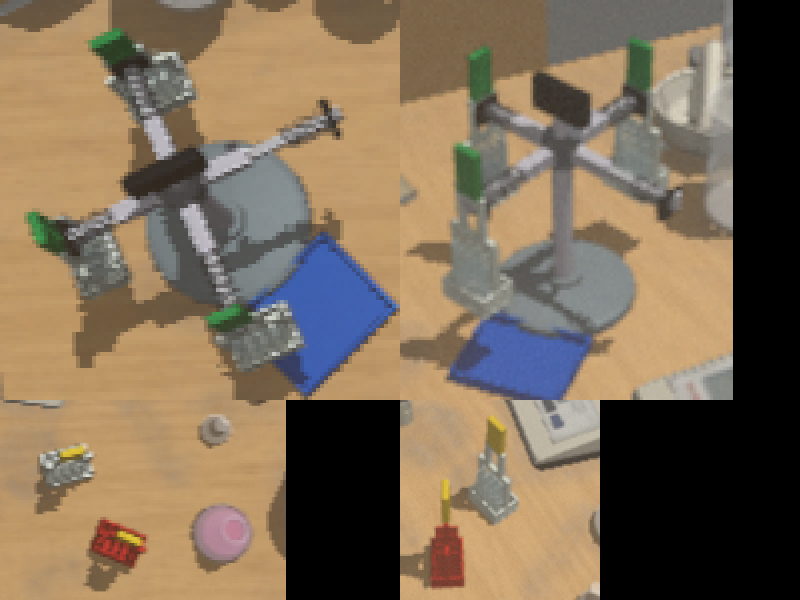

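The crop confirms the white carrier with the yellow tab (crop 65,465) as the target, with the red look-alike beside it. The empty branch points up-right to the black pad/lip at top ≈(273,154.5), and the tray is down-right.

```bash
python3 - <<'E'
from h import *;import pickle
d=pickle.load(open('c0.pkl','rb'));t,s=d['top'],d['scene']
k=plane(t,(231,167.8),215);print('knob top',k)
print('knob tri',tri(t,(231,167.8),s,(313.1,124.8)))
C=[plane(t,p,12) for p in((270.5,183.75),(289.5,202),(267,223.2))];print('tray',np.round(C,1).tolist(),[np.linalg.norm(C[i]-C[i+1]) for i in(0,1)])
M=(C[1]+C[2])/2
# base centre
print('base',plane(t,(246.8,180.5),5))
ax=k
f=C[1]-C[0];f/=np.linalg.norm(f);w=C[2]-C[1];w/=np.linalg.norm(w)
print('front deg by edges',np.degrees(np.arctan2(f[1],f[0])),np.degrees(np.arctan2(w[1],w[0]))+90,'axis->outer mid',np.linalg.norm((M-ax)[:2]),np.degrees(np.arctan2(*(M-ax)[[1,0]])))
print('axis from tray',M-143*f)
L=plane(t,(273,154.5),167);print('lip',L,np.linalg.norm((L-ax)[:2]),np.degrees(np.arctan2(*(L-ax)[[1,0]])))
for p in((216.2,134.2),(199.2,181.6),(245.4,203.2)):
    g=plane(t,p,214);print('green',g,np.linalg.norm((g-ax)[:2]),np.degrees(np.arctan2(*(g-ax)[[1,0]])))
print('yel tri',tri(t,(364.6,208.1),s,(337.6,246)),plane(t,(364.6,208.1),148))
# tab direction via top mask PCA
h=cv2.cvtColor(t['image'],cv2.COLOR_RGB2HSV);
for n,bx in(('yel',(355,200,375,215)),):
    m=cv2.inRange(h,(20,100,90),(35,255,255));x0,y0,x1,y1=bx;p=np.argwhere(m[y0:y1,x0:x1])[:,::-1]+[x0,y0]
    P=np.array([plane(t,q,148)[:2] for q in p]);e,v=np.linalg.eigh(np.cov(P.T));print('yellow',P.mean(0),len(P),np.sqrt(e*12),np.degrees(np.arctan2(v[1,1],v[0,1])))
w=cv2.inRange(h,(0,0,120),(179,45,255));w[:203]=0;w[225:]=0;w[:,:350]=0;w[:,377:]=0
p=np.argwhere(w)[:,::-1];r=cv2.minAreaRect(np.array([plane(t,q,30)[:2] for q in p],np.float32));print('tray white',r,len(p))
for n,p,z in(('vial',(309,230),60),('stopper',(415.5,200),35),('flask',(418,237),40),('red',(384.6,238),148)):print(n,plane(t,p,z))
E
```

```text
knob top [580.24564183 173.68656959 215.        ]
knob tri (array([582.41282657, 176.02309758, 205.60634837]), np.float64(0.5389607690171149))
tray [[568.5, 100.1, 12.0], [510.4, 40.4, 12.0], [445.3, 110.2, 12.0]] [np.float64(83.3514122006742), np.float64(95.43459919768891)]
base [581.29627085 176.61633098   5.        ]
front deg by edges -134.26670822709787 222.9454325459985 axis->outer mid 141.98836131808807 -136.14566989939922
axis from tray [577.67122708 177.71523689  12.        ]
lip [625.45121239  67.94555797 167.        ] 114.99871802683866 -66.85270205231913
green [674.01021846 216.28265497 214.        ] 102.98651522959496 24.431709859580064
green [544.36344944 260.0470705  214.        ] 93.51827547833989 112.56254756397813
green [484.21106018 133.5791576  214.        ] 104.07326923737294 -157.33287238561914
yel tri (array([ 474.69100421, -184.15413483,  147.60981406]), np.float64(1.156086370013877)) [ 474.10682974 -183.92604723  148.        ]
yellow [ 473.03285582 -184.52971029] 35 [10.85215264 24.60638155] 107.20538858612643
tray white ((474.3595275878906, -186.0107879638672), (34.446144104003906, 54.52976608276367), 14.70014762878418) 99
vial [420.3671817 -23.4874151  60.       ]
stopper [ 508.43954898 -341.21570189   35.        ]
flask [ 397.84786258 -344.12505114   40.        ]
red [ 391.61102692 -236.50050236  148.        ]
```

Axis ≈(581,176), front ≈ −135.7°, empty branch ≈ −66.8°, so the joint is ≈ +1.2 rad. Carrier tab ≈(474,−185), height check 148 good. Raising and turning the tool, then going over the knob.

Call:
{"method": "play_rows", "body": {
  "linear": [
    [0, -1, 0],
    [0, -1, 0],
    [0, -1, 0],
    [0, -1, 0]
  ],
  "spin": [0.181, 0.181, 0.181, 0.181],
  "gripper": [0.6, 0.6, 0.6, 0.6],
  "newtons": 60
}}

```text
time_s: 0.65
eef_pos: [213.2, 452.0, 271.2]
ee_rot: [[0.389, -0.0, 0.921], [-0.921, -0.001, 0.389], [0.001, -1.0, -0.001]]
wrist_force: [-0.4, -0.1, 1.1]
width: 51.4
```

Call:
{"method": "play_rows", "body": {
  "linear": [
    [3.98, 0, 2.3],
    [3.98, 0, 2.3],
    [3.98, 0, 2.3],
    [3.98, 0, 2.3],
    [3.98, 0, 2.3],
    [3.98, 0, 2.3],
    [3.98, 0, 2.3],
    [3.98, 0, 2.3]
  ],
  "spin": [0, 0, 0, 0, 0, 0, 0, 0],
  "gripper": [0.6, 0.6, 0.6, 0.6, 0.6, 0.6, 0.6, 0.6]
}}

```text
time_s: 1.65
eef_pos: [509.1, 231.3, 271.0]
ee_rot: [[0.395, -0.001, 0.919], [-0.919, -0.0, 0.395], [-0.0, -1.0, -0.001]]
wrist_force: [-0.0, 0.4, 0.6]
width: 51.0
```

Call:
{"method": "play_rows", "body": {
  "linear": [
    [3.98, 0, 2.3],
    [3.98, 0, 2.3],
    [0, 0, 0],
    [0, 0, 0]
  ],
  "spin": [0, 0, 0, 0],
  "gripper": [0.6, 0.6, 0.6, 0.6]
}}

```text
time_s: 2.15
eef_pos: [581.3, 177.4, 270.6]
ee_rot: [[0.395, -0.002, 0.919], [-0.919, -0.0, 0.395], [-0.001, -1.0, -0.002]]
wrist_force: [-0.9, 0.6, -0.4]
width: 51.0
```

```bash
cat >> h.py <<'E'
def goto(s,target):  # tool-axis shift (cm) from measured TCP to target
    R=np.array(s['ee_rot']);return np.round(R.T@(np.array(target)-np.array(s['eef_pos']))/10,2)
E
python3 - <<'E'
from h import *;from cell import sensors,eyes
s=sensors.read_state();R=np.array(s['ee_rot']);print(s['time_s'],s['qpos'],s['eef_pos'],R.round(3).tolist(),s['width'],goto(s,(581,176,191)))
c=eyes.capture('wrist');cv2.imwrite('pics/w1.png',c['image'][...,::-1])
print(proj(c,np.array([581,176,222.])),np.round(c['world_from_camera'],3).tolist())
E
```

```text
2.15 [2.95990275e-01 4.55598284e-01 4.14351324e-01 1.53123574e+00
 4.71389803e-04 1.46109638e+00] [581.2946498  177.41436192 270.63670853] [[0.395, -0.002, 0.919], [-0.919, -0.0, 0.395], [-0.001, -1.0, -0.002]] 50.98261286072369 [ 0.12  7.96 -0.07]
(np.float64(321.52137380942), np.float64(221.73819545951284)) [[0.919, -0.379, -0.113, 552.799], [0.395, 0.88, 0.263, 244.529], [-0.001, -0.286, 0.958, 413.35], [0.0, 0.0, 0.0, 1.0]]
```

View pics/w1.png

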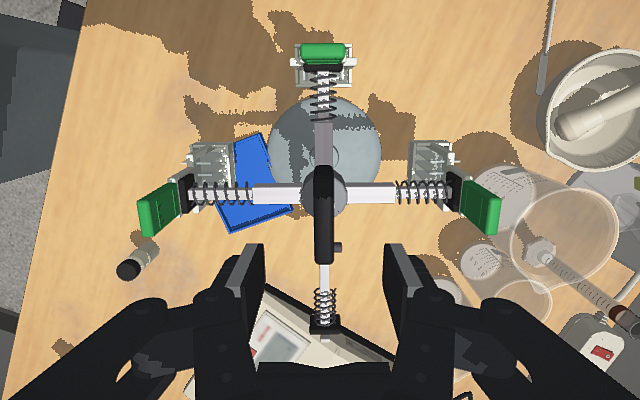

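The wrist view shows the knob bar (323,165)–(323,265) midway between the fingers and aligned. The prediction was (321.5,222), so it agrees within 1 mm. Descending to grip.

Call:
{"method": "play_rows", "body": {
  "linear": [
    [0.1, 2, 0],
    [0, 2, 0],
    [0, 2, 0],
    [0, 1.9, 0],
    [0, 0, 0]
  ],
  "spin": [0, 0, 0, 0, 0],
  "gripper": [0.6, 0.6, 0.6, 0.6, 0.6]
}}

```text
time_s: 2.82
eef_pos: [580.1, 177.3, 191.1]
ee_rot: [[0.397, -0.003, 0.918], [-0.918, -0.001, 0.397], [-0.001, -1.0, -0.004]]
wrist_force: [-0.5, 0.8, 0.0]
width: 51.2
```

Call:
{"method": "play_rows", "body": {
  "linear": [
    [0, 0, 0],
    [0, 0, 0],
    [0, 0, 0],
    [0, 0, 0],
    [0, 0, 0],
    [0, 0, 0]
  ],
  "spin": [0, 0, 0, 0, 0, 0],
  "gripper": [0, 0, 0, 0, 0, 0]
}}

```text
time_s: 3.58
eef_pos: [581.6, 176.6, 193.8]
ee_rot: [[0.395, 0.0, 0.919], [-0.919, 0.001, 0.395], [-0.0, -1.0, 0.0]]
wrist_force: [-3.8, -0.6, 5.8]
width: 11.0
```

Call:
{"method": "play_rows", "body": {
  "linear": [
    [0, 0, 0],
    [0, 0, 0],
    [0, 0, 0],
    [0, 0, 0],
    [0, 0, 0],
    [0, 0, 0],
    [0, 0, 0],
    [0, 0, 0]
  ],
  "spin": [0.12, 0.12, 0.12, 0.12, 0.12, 0.12, 0.12, 0.12],
  "gripper": [0, 0, 0, 0, 0, 0, 0, 0]
}}

```text
time_s: 4.58
eef_pos: [582.4, 176.5, 193.8]
ee_rot: [[-0.529, 0.002, 0.849], [-0.849, 0.0, -0.529], [-0.001, -1.0, 0.001]]
wrist_force: [-2.8, -1.5, 5.3]
width: 11.2
```

Call:
{"method": "play_rows", "body": {
  "linear": [
    [0, 0, 0],
    [0, 0, 0],
    [0, 0, 0],
    [0, 0, 0],
    [0, 0, 0]
  ],
  "spin": [0.12, 0.12, 0, 0, 0],
  "gripper": [0, 0, 0, 0, 0]
}}

```text
time_s: 5.2
eef_pos: [582.6, 176.4, 193.8]
ee_rot: [[-0.713, 0.002, 0.702], [-0.702, 0.0, -0.713], [-0.002, -1.0, 0.001]]
wrist_force: [-2.4, -1.4, 5.9]
width: 11.0
```

```bash
python3 - <<'E'
from h import *;from cell import sensors,eyes;import pickle
s=sensors.read_state();R=np.array(s['ee_rot']);print(s['time_s'],s['qpos'],s['eef_pos'],R.round(3).tolist(),s['wrist_force'],s['moment'])
c=eyes.capture('wrist');t=eyes.capture('top');pickle.dump((c,t),open('c1.pkl','wb'))
o=np.zeros((600,800,3),np.uint8);o[:400,:640]=c['image'];o[400:,:300]=cv2.resize(t['image'][140:240,190:340],(300,200));cv2.imwrite('pics/w2.png',o[...,::-1])
ax=np.array([581,176,12.])
a=np.degrees(np.arctan2(R[1,0],R[0,0]));print('tool x deg',a)
for z,r in((12,143),(165,100)):
  for an in (-135.7,a,a+180): print(z,an,proj(c,ax*[1,1,0]+[r*np.cos(np.radians(an)),r*np.sin(np.radians(an)),z]))
E
```

```text
5.2 [ 2.94019788e-01  4.73439406e-01  2.44552138e-01  1.33992333e+00
 -1.40547463e-04  2.65800529e+00] [582.62127895 176.37071848 193.82550745] [[-0.713, 0.002, 0.702], [-0.702, 0.0, -0.713], [-0.002, -1.0, 0.001]] [-2.3706762  -1.41295722  5.91703467] [-0.22582144  0.51383294 -0.19925481]
tool x deg -135.44634902862202
12 -135.7 (np.float64(321.5730425045397), np.float64(304.1441272892471))
12 -135.44634902862202 (np.float64(322.1767478439582), np.float64(304.1450447082592))
12 44.55365097137798 (np.float64(322.0866819406678), np.float64(0.6963695182111849))
165 -135.7 (np.float64(321.0297609669768), np.float64(389.9976651725169))
165 -135.44634902862202 (np.float64(321.7655347075232), np.float64(389.99833096325733))
165 44.55365097137798 (np.float64(321.50033031353325), np.float64(27.19127615424489))
```

View pics/w2.png

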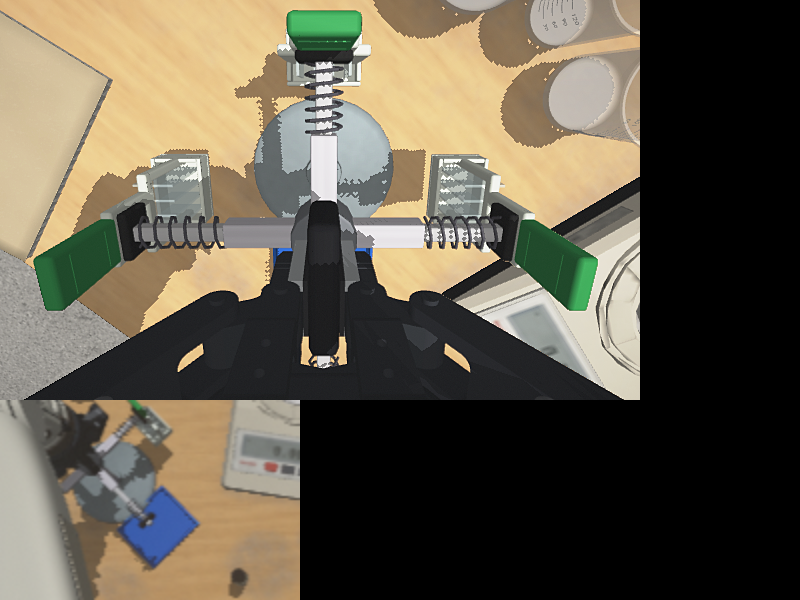

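Gripped and turned: the branch (323,360 in the wrist view) runs over the blue tray, and the tool x axis reads −135.4°. Releasing, rising, turning for the carrier.

Call:
{"method": "play_rows", "body": {
  "linear": [
    [0, 0, 0],
    [0, 0, 0],
    [0, 0, 0],
    [0, 0, 0],
    [0, -2, 0],
    [0, -2, 0],
    [0, -2, 0],
    [0, -2, 0]
  ],
  "spin": [0, 0, 0, 0, 0, 0, 0, 0],
  "gripper": [0.6, 0.6, 0.6, 0.6, 0.6, 0.6, 0.6, 0.6]
}}

```text
time_s: 6.3
eef_pos: [582.2, 176.5, 272.9]
ee_rot: [[-0.713, -0.0, 0.701], [-0.701, -0.0, -0.713], [0.0, -1.0, -0.0]]
wrist_force: [1.4, 0.4, -1.0]
width: 51.3
```

Call:
{"method": "play_rows", "body": {
  "linear": [
    [0, 0, 0],
    [0, 0, 0],
    [0, 0, 0],
    [0, 0, 0],
    [0, 0, 0],
    [0, 0, 0],
    [0, 0, 0],
    [0, 0, 0]
  ],
  "spin": [-0.134, -0.134, -0.134, -0.134, -0.134, -0.134, -0.134, -0.134],
  "gripper": [0.6, 0.6, 0.6, 0.6, 0.6, 0.6, 0.6, 0.6]
}}

```text
time_s: 7.3
eef_pos: [582.2, 176.5, 272.2]
ee_rot: [[0.279, -0.0, 0.96], [-0.96, -0.0, 0.279], [0.0, -1.0, -0.0]]
wrist_force: [-0.1, -0.7, -0.0]
width: 51.1
```

Call:
{"method": "play_rows", "body": {
  "linear": [
    [3.2, 0, -2],
    [3.2, 0, -2],
    [3.2, 0, -2],
    [3.2, 0, -2],
    [3.2, 0, -2],
    [3.2, 0, -2],
    [3.2, 0, -2],
    [3.2, 0, -2]
  ],
  "spin": [0, 0, 0, 0, 0, 0, 0, 0],
  "gripper": [0.6, 0.6, 0.6, 0.6, 0.6, 0.6, 0.6, 0.6]
}}

```text
time_s: 8.3
eef_pos: [498.2, -114.7, 272.4]
ee_rot: [[0.275, 0.0, 0.962], [-0.962, -0.0, 0.275], [0.0, -1.0, 0.0]]
wrist_force: [1.3, -0.2, -0.2]
width: 50.9
```

Call:
{"method": "play_rows", "body": {
  "linear": [
    [3.2, 0, -2],
    [2.9, 0, -2.2],
    [0, 0, 0],
    [0, 0, 0]
  ],
  "spin": [0, 0, 0, 0],
  "gripper": [0.6, 0.6, 0.6, 0.6]
}}

```text
time_s: 8.8
eef_pos: [475.1, -183.5, 272.3]
ee_rot: [[0.274, 0.0, 0.962], [-0.962, 0.0, 0.274], [-0.0, -1.0, 0.0]]
wrist_force: [0.5, 0.5, 0.0]
width: 51.3
```

```bash
python3 - <<'E'
from h import *;from cell import sensors,eyes;import pickle
s=sensors.read_state();R=np.array(s['ee_rot']);print(s['time_s'],s['qpos'],s['eef_pos'],R.round(3).tolist(),goto(s,(474,-185,124)))
d={n:eyes.capture(n) for n in("scene","top","wrist")};pickle.dump(d,open('c2.pkl','wb'))
c=d['wrist']
print(proj(c,np.array([474,-185,150.])),blobs(c,(20,110,90),(34,255,255),(0,0,640,400),60))
o=np.zeros((600,800,3),np.uint8);o[:320,:512]=cv2.resize(c['image'],(512,320))
o[320:600,:280]=cv2.resize(d['top']['image'][140:210,215:285],(280,280),interpolation=3)
o[:240,512:792]=0;o[240:600,400:800]=cv2.resize(d['scene']['image'][100:190,260:360],(400,360),interpolation=3)
cv2.imwrite('pics/w3.png',o[...,::-1])
E
```

```text
8.8 [-3.68957876e-01  2.45806718e-01  1.18013805e-01  1.44291675e+00
  4.73034578e-04  9.24024548e-01] [ 475.07971602 -183.54265333  272.32474428] [[0.274, 0.0, 0.962], [-0.962, 0.0, 0.274], [-0.0, -1.0, 0.0]] [ 0.12 14.83 -0.15]
(np.float64(320.52895246411975), np.float64(187.75926056387345)) [([316, 164, 12, 40, 418], [321.9, 184.1], ((321.5, 183.5), (39.0, 11.0), 90.0)), ([193, 195, 36, 41, 496], [210.6, 215.1], ((210.6188201904297, 214.68812561035156), (11.538999557495117, 46.85959243774414), 39.289405822753906))]
```

View pics/w3.png

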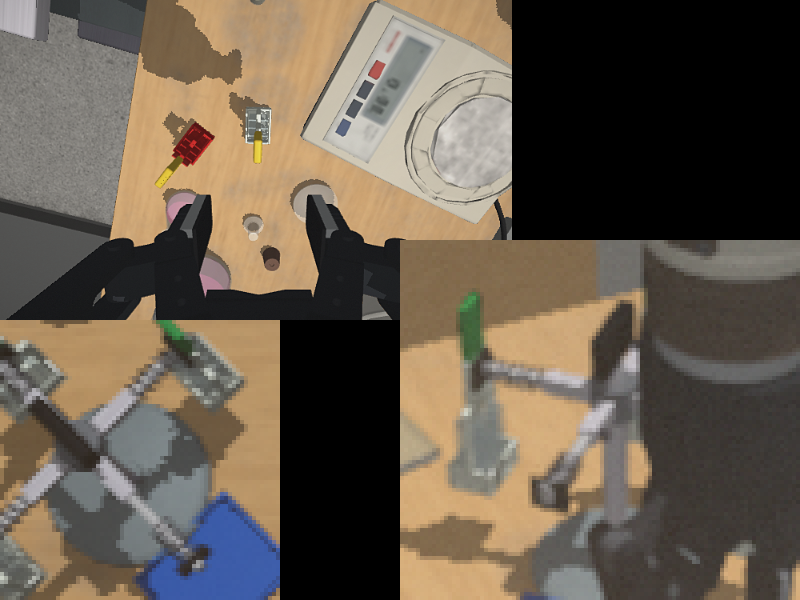

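The wrist view shows the yellow tab (322,184 full-res) vertical and centred between the jaws, with the red one well to the left (210,215). The branch now points over the tray, pad/lip at top ≈(264,200). Descending on the tab.

Call:
{"method": "play_rows", "body": {
  "linear": [
    [0.1, 3, -0.05],
    [0, 3, 0],
    [0, 3, 0],
    [0, 3, 0],
    [0, 1.5, 0],
    [0, 1.3, 0],
    [0, 0, 0]
  ],
  "spin": [0, 0, 0, 0, 0, 0, 0],
  "gripper": [0.6, 0.6, 0.6, 0.6, 0.6, 0.6, 0.6]
}}

```text
time_s: 9.82
eef_pos: [474.6, -184.6, 123.9]
ee_rot: [[0.275, -0.001, 0.961], [-0.961, 0.0, 0.275], [-0.001, -1.0, -0.001]]
wrist_force: [-0.2, 0.1, -0.6]
width: 51.2
```

Call:
{"method": "play_rows", "body": {
  "linear": [
    [0, 0, 0],
    [0, 0, 0],
    [0, 0, 0],
    [0, 0, 0],
    [0, 0, 0],
    [0, 0, 0]
  ],
  "spin": [0, 0, 0, 0, 0, 0],
  "gripper": [0, 0, 0, 0, 0, 0],
  "newtons": 40
}}

```text
time_s: 10.58
eef_pos: [475.4, -185.3, 125.2]
ee_rot: [[0.274, 0.002, 0.962], [-0.962, -0.001, 0.274], [0.001, -1.0, 0.001]]
wrist_force: [0.7, -0.7, 5.4]
width: 7.0
```

```bash
python3 - <<'E'
from h import *;from cell import sensors;import pickle
s=sensors.read_state();R=np.array(s['ee_rot']);print(s['time_s'],s['eef_pos'],R.round(3).tolist(),s['width'],s['wrist_force'])
d=pickle.load(open('c2.pkl','rb'));t,sc=d['top'],d['scene']
for b in blobs(t,(0,0,0),(179,120,80),(215,150,285,215)): print(b)
for b in blobs(sc,(0,0,0),(179,120,80),(285,100,318,190)): print(b)
ax=np.array([582.2,176.5])
P=plane(t,(264,200),168)[:2];print(P,np.linalg.norm(P-ax),np.degrees(np.arctan2(*(P-ax)[::-1])))
Q,e=tri(t,(264,200),sc,(297.5,162.5));print(Q,e)
E
```

```text
10.575 [ 475.37184355 -185.2867361   125.18072793] [[0.274, 0.002, 0.962], [-0.962, -0.001, 0.274], [0.001, -1.0, 0.001]] 7.003445524075576 [ 0.74314877 -0.65034334  5.41896188]
([256, 150, 8, 2, 11], [260.2, 150.5], ((259.5, 150.5), (1.0, 7.0), 90.0))
([222, 160, 21, 18, 141], [231.8, 169.5], ((231.50003051757812, 168.00001525878906), (23.33452033996582, 10.60660171508789), 45.0))
([247, 163, 20, 21, 122], [258.2, 174.3], ((255.50003051757812, 174.5), (14.142135620117188, 19.79899024963379), 45.0))
([226, 181, 23, 21, 226], [237.9, 191.3], ((237.13870239257812, 191.09825134277344), (24.481210708618164, 17.486576080322266), 8.746162414550781))
([260, 196, 7, 8, 23], [263.0, 199.6], ((263.0000305175781, 200.00003051757812), (2.8284268379211426, 8.485280990600586), 45.0))
([308, 116, 10, 20, 121], [312.6, 125.3], ((312.2794189453125, 125.36764526367188), (7.71743631362915, 20.922828674316406), 30.963754653930664))
([298, 161, 4, 6, 19], [299.7, 163.6], ((299.5, 163.5), (5.0, 3.0), 90.0))
([307, 170, 11, 20, 134], [312.6, 180.8], ((312.0, 179.5), (19.0, 10.0), 90.0))
[497.91466212  92.09479408] 119.28225756205741 -134.95928680112021
[499.28483702  92.506766   164.20141962] 1.8528160597510663
```

Call:
{"method": "play_rows", "body": {
  "linear": [
    [0, -1.5, 0],
    [0, -2.5, 0],
    [0, -2.5, 0],
    [0, -2.5, 0],
    [0, -1, 0],
    [0, 0, 0],
    [0, 0, 0],
    [0, 0, 0]
  ],
  "spin": [0, 0, 0, 0, -0.125, -0.125, -0.125, -0.125],
  "gripper": [0, 0, 0, 0, 0, 0, 0, 0]
}}

```text
time_s: 11.58
eef_pos: [474.4, -184.6, 224.5]
ee_rot: [[0.705, -0.001, 0.709], [-0.709, 0.001, 0.705], [-0.001, -1.0, -0.0]]
wrist_force: [-0.4, 0.3, -2.0]
width: 7.0
```

Call:
{"method": "play_rows", "body": {
  "linear": [
    [-2.28, 0, 2],
    [-2.28, 0, 2],
    [-2.28, 0, 2],
    [-2.28, 0, 2],
    [-2.28, 0, 2],
    [-2.28, 0, 2],
    [-2.28, 0, 2],
    [-2.28, 0, 2]
  ],
  "spin": [0, 0, 0, 0, 0, 0, 0, 0],
  "gripper": [0, 0, 0, 0, 0, 0, 0, 0]
}}

```text
time_s: 12.58
eef_pos: [460.1, 58.4, 224.5]
ee_rot: [[0.702, -0.001, 0.712], [-0.712, 0.0, 0.702], [-0.001, -1.0, -0.0]]
wrist_force: [-0.6, 0.0, -2.2]
width: 6.9
```

Call:
{"method": "play_rows", "body": {
  "linear": [
    [0, 0, 0],
    [0, 0, 0],
    [0, 0, 0]
  ],
  "spin": [0, 0, 0],
  "gripper": [0, 0, 0]
}}

```text
time_s: 12.95
eef_pos: [460.7, 56.6, 224.3]
ee_rot: [[0.701, -0.0, 0.713], [-0.713, -0.0, 0.701], [-0.0, -1.0, -0.0]]
wrist_force: [-0.2, 0.2, -2.0]
width: 7.3
```

```bash
python3 - <<'E'
from h import *;from cell import sensors,eyes;import pickle
s=sensors.read_state();R=np.array(s['ee_rot']);print(s['time_s'],s['eef_pos'],R.round(3).tolist(),s['width'],s['wrist_force'],s['moment'])
print(goto(s,(461,57,205)))
d={n:eyes.capture(n) for n in("scene","top","wrist")};pickle.dump(d,open('c3.pkl','wb'))
o=np.zeros((600,800,3),np.uint8);o[:320,:512]=cv2.resize(d['wrist']['image'],(512,320))
o[320:600,:280]=cv2.resize(d['top']['image'][150:220,220:290],(280,280),interpolation=3)
o[240:600,400:800]=cv2.resize(d['scene']['image'][110:200,250:350],(400,360),interpolation=3)
cv2.imwrite('pics/w4.png',o[...,::-1])
E
```

```text
12.95 [460.66631904  56.55518173 224.34671262] [[0.701, -0.0, 0.713], [-0.713, -0.0, 0.701], [-0.0, -1.0, -0.0]] 7.329055483471062 [-0.21836551  0.24103748 -1.96155979] [-0.00478663 -0.02620275  0.0064739 ]
[-0.01  1.93  0.06]
```

View pics/w4.png

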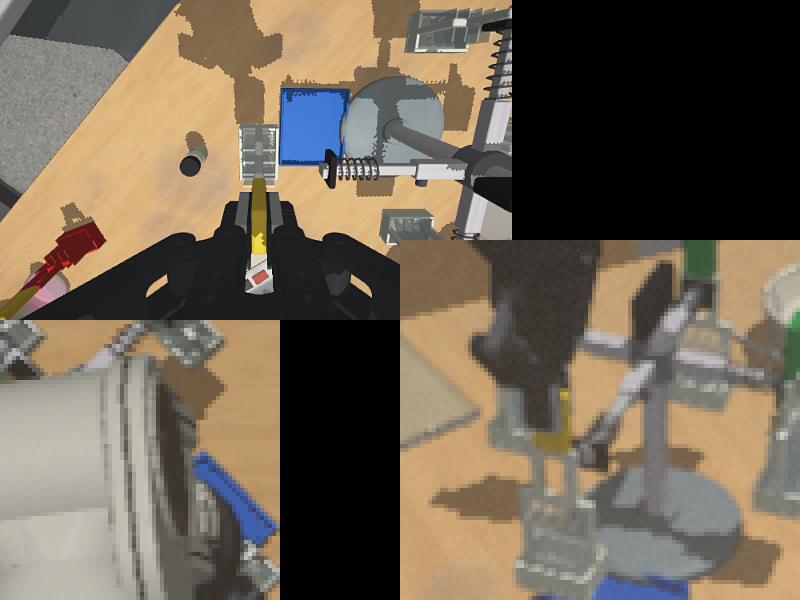

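The wrist view shows the carrier hanging straight in the jaws (tab at 258,215 of the scaled view) and the branch tip: lip ≈(322,170), pad ≈(331,170), spring right of it. Enlarging to measure.

```bash
python3 - <<'E'
from h import *;import pickle
c=pickle.load(open('c3.pkl','rb'))['wrist']
im=c['image'][170:250,380:480];cv2.imwrite('pics/w5.png',cv2.resize(im,(800,640),interpolation=0)[:600,:,::-1])
E
```

```text
(no output)
```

View pics/w5.png

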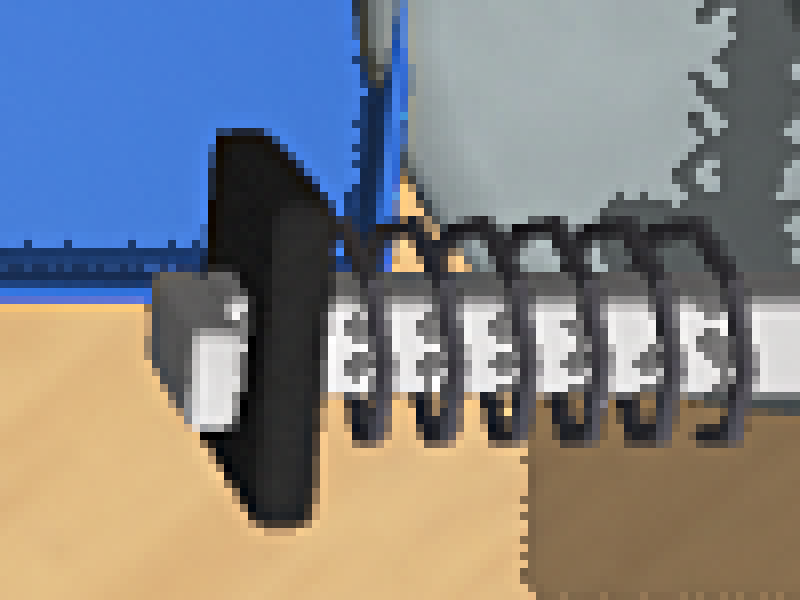

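```bash
python3 - <<'E'
from h import *;import pickle
c=pickle.load(open('c3.pkl','rb'))['wrist']
tcp=np.array([460.7,56.6]);ax=np.array([582.2,176.5]);x=np.array([.702,-.712]);z=np.array([.712,.702])
def sh(n,u,v,h):
    P=plane(c,(u,v),h)[:2];q=P-tcp;a=P-ax;print(n,P.round(1),'tool x,z',round(q@x,1),round(q@z,1),'axis r',round(np.hypot(*a),1),np.degrees(np.arctan2(a[1],a[0])).round(2))
sh('lip outer',404.1,217.5,172);sh('lip inner',411,217.5,172);sh('lipside',407,211.3,172);sh('lipside',407,223.8,172)
for u in(425,433,460,473): sh('bar a',u,206.5,165);sh('bar b',u,219.6,165)
E
```

```text
lip outer [494.7  89.8] tool x,z 0.2 47.5 axis r 123.2 -135.28
lip inner [497.5  92.6] tool x,z 0.2 51.5 axis r 119.2 -135.27
lipside [493.   93.5] tool x,z -3.6 48.9 axis r 121.8 -137.08
lipside [498.8  88.4] tool x,z 4.1 49.4 axis r 121.3 -133.41
bar a [501.4 102.6] tool x,z -4.2 61.3 axis r 109.5 -137.56
bar b [507.8  97.1] tool x,z 4.2 61.9 axis r 108.8 -133.16
bar a [504.8 106. ] tool x,z -4.2 66.1 axis r 104.7 -137.65
bar b [511.2 100.5] tool x,z 4.2 66.8 axis r 104.0 -133.05
bar a [516.4 117.3] tool x,z -4.2 82.3 axis r 88.5 -138.05
bar b [522.9 112. ] tool x,z 4.2 83.2 axis r 87.6 -132.59
bar a [521.9 122.8] tool x,z -4.2 90.0 axis r 80.7 -138.3
bar b [528.5 117.5] tool x,z 4.2 91.1 axis r 79.8 -132.31
```

Alignment is within 0.2 mm. Lip inner face ≈119 mm from axis, 51.5 mm ahead of the TCP, so expect pad contact at ≈50.5 mm of advance, and 56 mm gives 5.5 mm pad travel. Lowering to threading height and passing the window over the tip.

Call:
{"method": "play_rows", "body": {
  "linear": [
    [0, 0.6, 0],
    [0, 0.7, 0],
    [0, 0.6, 0],
    [0, 0, 0],
    [0, 0, 0]
  ],
  "spin": [0, 0, 0, 0, 0],
  "gripper": [0, 0, 0, 0, 0]
}}

```text
time_s: 13.72
eef_pos: [460.8, 57.4, 205.3]
ee_rot: [[0.702, 0.0, 0.712], [-0.712, 0.0, 0.702], [0.0, -1.0, 0.0]]
wrist_force: [-1.1, 0.3, -0.3]
width: 7.4
```

Call:
{"method": "play_rows", "body": {
  "linear": [
    [0, 0, 0.8],
    [0, 0, 0.8],
    [0, 0, 0.8],
    [0, 0, 0.8],
    [0, 0, 0.8],
    [0, 0, 0.6],
    [0, 0, 0],
    [0, 0, 0]
  ],
  "spin": [0, 0, 0, 0, 0, 0, 0, 0],
  "gripper": [0, 0, 0, 0, 0, 0, 0, 0]
}}

```text
time_s: 14.72
eef_pos: [493.3, 89.5, 205.3]
ee_rot: [[0.702, -0.0, 0.712], [-0.712, -0.0, 0.702], [-0.0, -1.0, -0.0]]
wrist_force: [-0.8, -0.3, -1.6]
width: 7.6
```

```bash
cat > st.py <<'E'
from h import *;from cell import sensors
s=sensors.read_state();x=np.array([.702,-.712,0]);z=np.array([.712,.702,0]);q=np.array(s['eef_pos'])-[460.7,56.6,0];f=np.array(s['wrist_force'])
print(s['time_s'],'adv',q@z,'side',q@x,'z',q[2],'F along',f@z,'side',f@x,'up',f[2],'w',s['width'],np.round(s['ee_rot'],3).tolist(),np.round(s['moment'],3))
E
python3 st.py; python3 - <<'E'
from h import *;from cell import eyes
c=eyes.capture('wrist');s=eyes.capture('scene')
o=np.zeros((500,800,3),np.uint8);o[:,:500]=cv2.resize(c['image'][130:290,270:430],(500,500),interpolation=3);o[:480,500:]=cv2.resize(s['image'][130:210,280:330],(300,480),interpolation=3)
cv2.imwrite('pics/w6.png',o[...,::-1])
E
```

```text
14.725 adv 46.33441172124213 side -0.5428671532186653 z 205.26248544363622 F along -0.8013882716745718 side -0.34467756062472366 up -1.5763097765814722 w 7.5771547914143245 [[0.702, -0.0, 0.712], [-0.712, -0.0, 0.702], [-0.0, -1.0, -0.0]] [-0.029 -0.034  0.017]
```

View pics/w6.png

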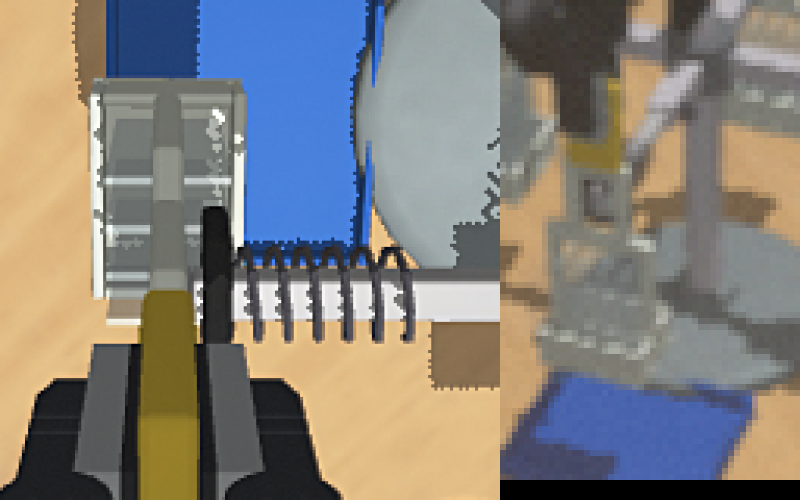

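The window is over the tip (scene right: bar end seen inside the window), with the pad a few mm ahead of the frame. Advancing gently.

Call:
{"method": "play_rows", "body": {
  "linear": [
    [0, 0, 0.2],
    [0, 0, 0.2],
    [0, 0, 0.1],
    [0, 0, 0.1],
    [0, 0, 0.1],
    [0, 0, 0.1],
    [0, 0, 0],
    [0, 0, 0]
  ],
  "spin": [0, 0, 0, 0, 0, 0, 0, 0],
  "gripper": [0, 0, 0, 0, 0, 0, 0, 0]
}}

```text
time_s: 15.82
eef_pos: [498.9, 94.9, 205.3]
ee_rot: [[0.702, -0.001, 0.712], [-0.712, -0.001, 0.702], [0.0, -1.0, -0.001]]
wrist_force: [-2.8, -4.4, 2.3]
width: 7.0
```

```bash
python3 st.py
```

```text
15.825 adv 54.057345783474084 side -0.4856352112937724 z 205.32102884751606 F along -5.123540515344652 side 1.1683776019284455 up 2.2749409747914564 w 7.024116532276814 [[0.702, -0.001, 0.712], [-0.712, -0.001, 0.702], [0.0, -1.0, -0.001]] [-0.944  0.897  0.018]
```

Force ≈5 N agrees with ≈3.6 mm pad travel. 2 mm more.

Call:
{"method": "play_rows", "body": {
  "linear": [
    [0, 0, 0.1],
    [0, 0, 0.1],
    [0, 0, 0],
    [0, 0, 0],
    [0, 0, 0]
  ],
  "spin": [0, 0, 0, 0, 0],
  "gripper": [0, 0, 0, 0, 0]
}}

```text
time_s: 16.45
eef_pos: [499.9, 95.9, 205.3]
ee_rot: [[0.702, -0.001, 0.713], [-0.713, -0.002, 0.702], [0.0, -1.0, -0.002]]
wrist_force: [-4.5, -5.2, 2.2]
width: 7.2
```

```bash
python3 st.py; python3 - <<'E'
from h import *;from cell import eyes
c=eyes.capture('wrist')
cv2.imwrite('pics/w7.png',cv2.resize(c['image'][190:270,280:400],(780,520),interpolation=3)[...,::-1])
E
```

```text
16.45 adv 55.51570115366875 side -0.4672467138039018 z 205.29586932687366 F along -6.8564662503631135 side 0.5750965197532072 up 2.185528097401373 w 7.197704939908122 [[0.702, -0.001, 0.713], [-0.713, -0.002, 0.702], [0.0, -1.0, -0.002]] [-1.166  1.035  0.034]
```

View pics/w7.png

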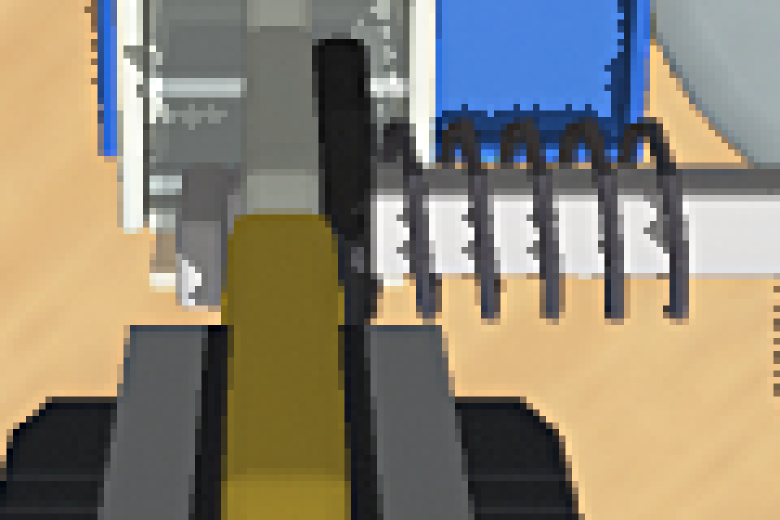

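The lip (≈190,240 in the crop) shows clear on the outer side of the frame and the pad is pushed in (force ≈6.5 N → ≈5 mm). The 8 mm tab needs a touch more room than the frame, so 1 mm more, then I lower partway.

Call:
{"method": "play_rows", "body": {
  "linear": [
    [0, 0, 0.1],
    [0, 0, 0],
    [0, 0.2, 0],
    [0, 0.2, 0],
    [0, 0.2, 0],
    [0, 0.2, 0],
    [0, 0, 0],
    [0, 0, 0]
  ],
  "spin": [0, 0, 0, 0, 0, 0, 0, 0],
  "gripper": [0, 0, 0, 0, 0, 0, 0, 0]
}}

```text
time_s: 17.5
eef_pos: [500.2, 96.5, 197.0]
ee_rot: [[0.702, -0.002, 0.713], [-0.713, -0.002, 0.702], [-0.0, -1.0, -0.003]]
wrist_force: [-5.0, -5.2, 1.9]
width: 7.0
```

```bash
python3 st.py
```

```text
17.5 adv 56.10684357447341 side -0.6658134210220549 z 196.95510544940927 F along -7.244917389101104 side 0.21155442121194026 up 1.8796118651608151 w 6.964745014756256 [[0.702, -0.002, 0.713], [-0.713, -0.002, 0.702], [-0.0, -1.0, -0.003]] [-1.279  1.151 -0.003]
```

Call:
{"method": "play_rows", "body": {
  "linear": [
    [0, 0.1, 0],
    [0, 0.1, 0],
    [0, 0.1, 0],
    [0, 0.1, 0],
    [0, 0, 0]
  ],
  "spin": [0, 0, 0, 0, 0],
  "gripper": [0, 0, 0, 0, 0]
}}

```text
time_s: 18.12
eef_pos: [500.2, 96.5, 193.1]
ee_rot: [[0.702, -0.002, 0.713], [-0.713, -0.002, 0.702], [-0.0, -1.0, -0.003]]
wrist_force: [-3.5, -4.6, 3.0]
width: 7.1
```

```bash
python3 st.py
```

```text
18.125 adv 56.179921979917154 side -0.6598273379377623 z 193.08695354599297 F along -5.711405097800508 side 0.7854209219812144 up 2.9554632697973156 w 7.145486809800395 [[0.702, -0.002, 0.713], [-0.713, -0.002, 0.702], [-0.0, -1.0, -0.003]] [-1.25  1.21  0.06]
```

Call:
{"method": "play_rows", "body": {
  "linear": [
    [0, 0.1, 0],
    [0, 0.1, 0],
    [0, 0, 0],
    [0, 0, 0]
  ],
  "spin": [0, 0, 0, 0],
  "gripper": [0, 0, 0, 0]
}}

```text
time_s: 18.62
eef_pos: [500.3, 96.5, 191.1]
ee_rot: [[0.702, -0.002, 0.713], [-0.713, -0.002, 0.702], [-0.0, -1.0, -0.003]]
wrist_force: [-4.2, -5.2, 1.6]
width: 7.3
```

```bash
python3 st.py
```

```text
18.625 adv 56.17113046165529 side -0.6396149655684559 z 191.09280506852014 F along -6.629485006878951 side 0.7269658695478254 up 1.6045448426075544 w 7.283486444176455 [[0.702, -0.002, 0.713], [-0.713, -0.002, 0.702], [-0.0, -1.0, -0.003]] [-1.238  1.218  0.014]
```

Call:
{"method": "play_rows", "body": {
  "linear": [
    [0, 0.05, 0],
    [0, 0.05, 0],
    [0, 0, 0],
    [0, 0, 0]
  ],
  "spin": [0, 0, 0, 0],
  "gripper": [0, 0, 0, 0]
}}

```text
time_s: 19.12
eef_pos: [500.3, 96.5, 190.2]
ee_rot: [[0.702, -0.002, 0.713], [-0.713, -0.002, 0.702], [-0.0, -1.0, -0.003]]
wrist_force: [-6.1, -5.2, 3.4]
width: 7.0
```

```bash
python3 st.py
```

```text
19.125 adv 56.23600925352685 side -0.6281920841272596 z 190.1699785663827 F along -8.000246613121497 side -0.5405362038547687 up 3.3943682030427555 w 7.010558849162544 [[0.702, -0.002, 0.713], [-0.713, -0.002, 0.702], [-0.0, -1.0, -0.003]] [-1.167  1.169 -0.018]
```

Call:
{"method": "play_rows", "body": {
  "linear": [
    [0, 0.05, 0],
    [0, 0, 0],
    [0, 0, 0]
  ],
  "spin": [0, 0, 0],
  "gripper": [0, 0, 0]
}}

```text
time_s: 19.5
eef_pos: [500.3, 96.5, 190.1]
ee_rot: [[0.701, -0.002, 0.713], [-0.713, -0.002, 0.701], [0.0, -1.0, -0.002]]
wrist_force: [-6.1, -5.0, 5.1]
width: 7.0
```

Call:
{"method": "play_rows", "body": {
  "linear": [
    [0, 0.05, 0],
    [0, 0, 0],
    [0, 0, 0]
  ],
  "spin": [0, 0, 0],
  "gripper": [0, 0, 0]
}}

```text
time_s: 19.88
eef_pos: [500.4, 96.5, 190.1]
ee_rot: [[0.702, -0.001, 0.713], [-0.713, -0.002, 0.702], [0.0, -1.0, -0.002]]
wrist_force: [-7.4, -5.1, 6.6]
width: 7.0
```

```bash
python3 st.py; python3 - <<'E'
from h import *;from cell import eyes
c=eyes.capture('wrist');s=eyes.capture('scene')
o=np.zeros((520,800,3),np.uint8);o[:,:480]=cv2.resize(c['image'][190:320,280:400],(480,520),interpolation=3);o[:480,500:]=cv2.resize(s['image'][130:210,280:330],(300,480),interpolation=3)
cv2.imwrite('pics/w8.png',o[...,::-1])
E
```

```text
19.875 adv 56.27228058104902 side -0.5949289093123783 z 190.0926208956614 F along -8.84476108238836 side -1.5290737375091852 up 6.62557817244029 w 7.047130617291232 [[0.702, -0.001, 0.713], [-0.713, -0.002, 0.702], [0.0, -1.0, -0.002]] [-1.275  1.552  0.005]
```

View pics/w8.png

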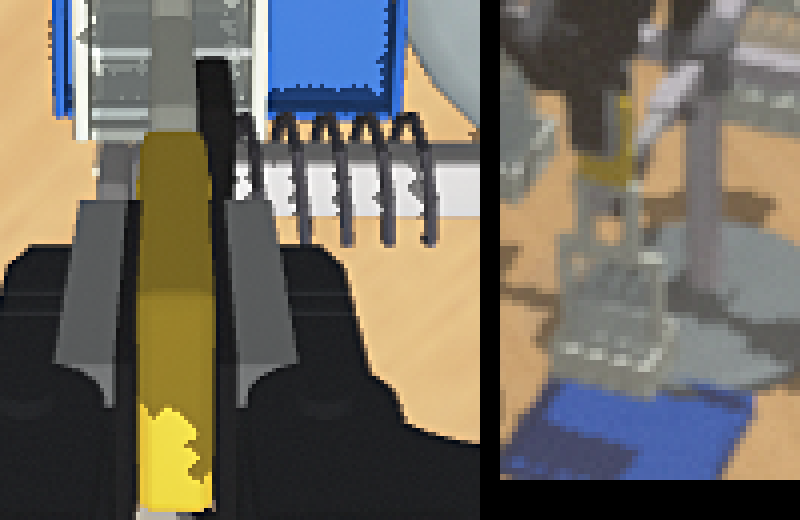

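The carrier has bottomed on the bar (z stalled at 190.1, predicted 190.2; up force rose by ≈4 N), and the lip is outside the tab. I'll relieve the down-press and ease out toward the lip so the release doesn't snap.

Call:
{"method": "play_rows", "body": {
  "linear": [
    [0, -0.05, -0.05],
    [0, -0.03, -0.05],
    [0, 0, -0.03],
    [0, 0, 0],
    [0, 0, 0]
  ],
  "spin": [0, 0, 0, 0, 0],
  "gripper": [0, 0, 0, 0, 0]
}}

```text
time_s: 20.6
eef_pos: [500.0, 96.2, 190.2]
ee_rot: [[0.702, -0.001, 0.712], [-0.712, -0.001, 0.702], [-0.0, -1.0, -0.001]]
wrist_force: [-3.7, -3.6, 2.5]
width: 7.2
```

```bash
python3 st.py
```

```text
20.6 adv 55.730654299601575 side -0.5943007509520651 z 190.17236533297822 F along -5.142168522748519 side -0.00196474649795285 up 2.540349146415013 w 7.208305411613519 [[0.702, -0.001, 0.712], [-0.712, -0.001, 0.702], [-0.0, -1.0, -0.001]] [-0.872  0.941  0.027]
```

Call:
{"method": "play_rows", "body": {
  "linear": [
    [0, 0, -0.05],
    [0, 0, 0],
    [0, 0, 0]
  ],
  "spin": [0, 0, 0],
  "gripper": [0, 0, 0]
}}

```text
time_s: 20.98
eef_pos: [499.7, 95.9, 190.1]
ee_rot: [[0.702, -0.001, 0.712], [-0.712, -0.0, 0.702], [-0.0, -1.0, -0.001]]
wrist_force: [-4.7, -2.6, 1.8]
width: 7.5
```

```bash
python3 st.py
```

```text
20.975 adv 55.36656385321296 side -0.6270664645301851 z 190.13660155038494 F along -5.131507915561238 side -1.46787635338168 up 1.7717129786661066 w 7.4848955040657845 [[0.702, -0.001, 0.712], [-0.712, -0.0, 0.702], [-0.0, -1.0, -0.001]] [-0.858  1.003  0.027]
```

Call:
{"method": "play_rows", "body": {
  "linear": [
    [0, 0, -0.03],
    [0, 0, 0],
    [0, 0, 0]
  ],
  "spin": [0, 0, 0],
  "gripper": [0, 0, 0]
}}

```text
time_s: 21.35
eef_pos: [499.6, 95.8, 190.1]
ee_rot: [[0.702, -0.0, 0.712], [-0.712, -0.0, 0.702], [-0.0, -1.0, -0.0]]
wrist_force: [-4.9, -2.2, 1.9]
width: 6.5
```

```bash
python3 st.py
```

```text
21.35 adv 55.26853187032961 side -0.6118612768809629 z 190.13101523645932 F along -4.9871486079055 side -1.8839991614446263 up 1.923152179806344 w 6.493811571905421 [[0.702, -0.0, 0.712], [-0.712, -0.0, 0.702], [-0.0, -1.0, -0.0]] [-0.771  0.904  0.053]
```

Call:
{"method": "play_rows", "body": {
  "linear": [
    [0, 0, -0.05],
    [0, 0, 0],
    [0, 0, 0]
  ],
  "spin": [0, 0, 0],
  "gripper": [0, 0, 0]
}}

```text
time_s: 21.72
eef_pos: [499.5, 95.6, 190.1]
ee_rot: [[0.702, 0.0, 0.712], [-0.712, 0.0, 0.702], [-0.0, -1.0, 0.0]]
wrist_force: [-3.6, -2.5, 2.2]
width: 6.9
```

```bash
python3 st.py
```

```text
21.725 adv 54.988640960930965 side -0.5619883595774702 z 190.1269179835205 F along -4.328778403767227 side -0.7646999946073619 up 2.1698996224256244 w 6.870118553962406 [[0.702, 0.0, 0.712], [-0.712, 0.0, 0.702], [-0.0, -1.0, 0.0]] [-0.632  0.816  0.   ]
```

Call:
{"method": "play_rows", "body": {
  "linear": [
    [0, 0, -0.03],
    [0, 0, 0],
    [0, 0, 0]
  ],
  "spin": [0, 0, 0],
  "gripper": [0, 0, 0]
}}

```text
time_s: 22.1
eef_pos: [499.3, 95.4, 190.1]
ee_rot: [[0.702, 0.0, 0.712], [-0.712, 0.0, 0.702], [-0.0, -1.0, 0.0]]
wrist_force: [-3.4, -1.7, 1.4]
width: 7.5
```

```bash
python3 st.py
```

```text
22.1 adv 54.72256940978057 side -0.5439296861325777 z 190.1470029433343 F along -3.623107095781987 side -1.1603008073706773 up 1.4146353963161094 w 7.468218386400684 [[0.702, 0.0, 0.712], [-0.712, 0.0, 0.702], [-0.0, -1.0, 0.0]] [-0.492  0.755 -0.021]
```

Call:
{"method": "play_rows", "body": {
  "linear": [
    [0, 0, -0.05],
    [0, 0, 0],
    [0, 0, 0]
  ],
  "spin": [0, 0, 0],
  "gripper": [0, 0, 0]
}}

```text
time_s: 22.48
eef_pos: [499.1, 95.2, 190.1]
ee_rot: [[0.702, 0.0, 0.712], [-0.712, 0.001, 0.702], [-0.0, -1.0, 0.001]]
wrist_force: [-2.7, -0.4, 0.6]
width: 7.3
```

```bash
python3 st.py
```

```text
22.475 adv 54.441180556431476 side -0.5377188713152703 z 190.13388615424645 F along -2.2112987705706355 side -1.5754536853544725 up 0.5759823429343414 w 7.2796407698949 [[0.702, 0.0, 0.712], [-0.712, 0.001, 0.702], [-0.0, -1.0, 0.001]] [-0.217  0.587  0.045]
```

Call:
{"method": "play_rows", "body": {
  "linear": [
    [0, 0, -0.05],
    [0, 0, 0],
    [0, 0, 0]
  ],
  "spin": [0, 0, 0],
  "gripper": [0, 0, 0]
}}

```text
time_s: 22.85
eef_pos: [498.9, 95.0, 190.1]
ee_rot: [[0.702, 0.001, 0.712], [-0.712, 0.001, 0.702], [-0.0, -1.0, 0.001]]
wrist_force: [-0.5, 0.9, -0.7]
width: 7.2
```

```bash
python3 st.py
```

```text
22.85 adv 54.16340546939523 side -0.5233731251488821 z 190.13447911716614 F along 0.24735052720626827 side -0.9582240367867201 up -0.6607447312643853 w 7.227876782932939 [[0.702, 0.001, 0.712], [-0.712, 0.001, 0.702], [-0.0, -1.0, 0.001]] [0.207 0.205 0.005]
```

The lip now carries the spring load (wrist ≈0 N along the branch). Releasing and lifting off.

Call:
{"method": "play_rows", "body": {
  "linear": [
    [0, 0, 0],
    [0, 0, 0],
    [0, 0, 0],
    [0, 0, 0],
    [0, 0, 0],
    [0, 0, 0]
  ],
  "spin": [0, 0, 0, 0, 0, 0],
  "gripper": [0.12, 0.16, 0.2, 0.25, 0.3, 0.3]
}}

```text
time_s: 23.6
eef_pos: [498.5, 94.6, 190.1]
ee_rot: [[0.702, 0.0, 0.712], [-0.712, -0.0, 0.702], [0.0, -1.0, 0.0]]
wrist_force: [-0.7, -0.5, -0.2]
width: 25.3
```

Call:
{"method": "play_rows", "body": {
  "linear": [
    [0, -1, 0],
    [0, -2, 0],
    [0, -3, 0],
    [0, -3, 0],
    [0, -1, -4],
    [0, 0, -4],
    [0, 0, -4],
    [0, 0, -4]
  ],
  "spin": [0, 0, 0, 0, 0, 0, 0, 0],
  "gripper": [0.3, 0.3, 0.3, 0.3, 0.3, 0.3, 0.3, 0.3]
}}

```text
time_s: 24.6
eef_pos: [383.8, -18.4, 291.0]
ee_rot: [[0.702, 0.002, 0.712], [-0.712, -0.0, 0.702], [0.001, -1.0, 0.001]]
wrist_force: [0.2, -0.7, -0.2]
width: 25.7
```

Call:
{"method": "play_rows", "body": {
  "linear": [
    [0, 0, 0],
    [0, 0, 0]
  ],
  "spin": [0, 0],
  "gripper": [0.3, 0.3]
}}

```text
time_s: 24.85
eef_pos: [385.3, -17.6, 290.9]
ee_rot: [[0.702, 0.002, 0.713], [-0.713, 0.0, 0.702], [0.001, -1.0, 0.002]]
wrist_force: [-0.6, 0.8, -0.3]
width: 25.7
```

```bash
python3 st.py; python3 - <<'E'
from h import *;from cell import eyes;import pickle
d={n:eyes.capture(n) for n in("scene","top","wrist")};pickle.dump(d,open('c4.pkl','wb'))
o=np.zeros((600,800,3),np.uint8);o[:320,:512]=cv2.resize(d['wrist']['image'],(512,320))
o[320:600,:280]=cv2.resize(d['top']['image'][150:220,220:290],(280,280),interpolation=3)
o[180:600,520:800]=cv2.resize(d['scene']['image'][110:215,270:340],(280,420),interpolation=3)
cv2.imwrite('pics/w9.png',o[...,::-1])
E
```

```text
24.85 adv -105.78490207658247 side -0.1564606481302726 z 290.85629333252166 F along 0.13921550918362505 side -0.9756930186167855 up -0.2696378232487353 w 25.65326584724022 [[0.702, 0.002, 0.713], [-0.713, 0.0, 0.702], [0.001, -1.0, 0.002]] [ 0.004 -0.028  0.017]
```

View pics/w9.png

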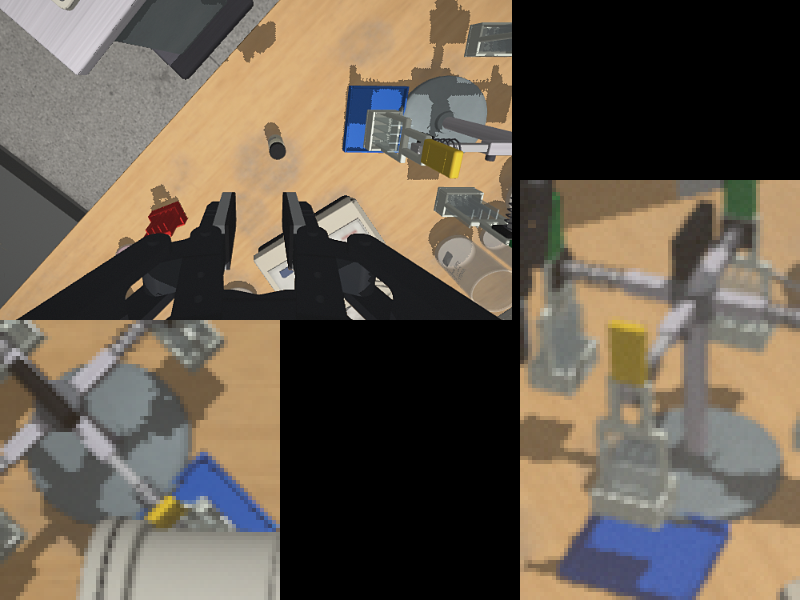

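The carrier hangs on the branch over the tray. Numeric check of tab position and uprightness.

```bash
python3 - <<'E'
from h import *;import pickle
d=pickle.load(open('c4.pkl','rb'));w,s,t=d['wrist'],d['scene'],d['top']
Y=((20,110,80),(34,255,255))
bs=blobs(s,*Y,(280,130,320,180))[0];bw=max(blobs(w,*Y,(440,130,640,260)),key=lambda b:b[0][4]);print(bs,bw)
P,e=tri(w,bw[1],s,bs[1]);ax=np.array([582.2,176.5]);a=P[:2]-ax;print('tab mid',P,e,'r',np.hypot(*a),np.degrees(np.arctan2(a[1],a[0])))
b=np.array([-.712,-.702])
for tilt in(-.1,0,.1):
    # tilt along branch: predicted tab top in scene
    top=np.r_[ax+b*(116+50*tilt),215];bot=np.r_[ax+b*(116-90*tilt),75];print(tilt,'tabtop',np.round(proj(s,top),1),'tray mid',np.round(proj(s,bot),1),'wrist',np.round(proj(w,top),1),np.round(proj(w,bot),1))
for bb in blobs(t,(0,0,0),(179,120,65),(215,155,245,185)): print('knob',bb[1],bb[2][2])
E
```

```text
([292, 145, 10, 16, 139], [296.6, 152.3], ((296.5, 152.5), (15.0, 9.0), 90.0)) ([526, 174, 54, 49, 1772], [552.3, 197.5], ((551.1126098632812, 198.21047973632812), (55.45427703857422, 37.176631927490234), 21.250505447387695))
tab mid [500.46968871  94.89255586 195.12804377] 0.6583635321603809 r 115.49726715908676 -135.04309945220655
-0.1 tabtop [296.8 144.7] tray mid [297.  189.8] wrist [578.  205.3] [470.4 161.6]
0 tabtop [296.  145.8] tray mid [298.3 187.7] wrist [570.2 205.3] [479.2 161.7]
0.1 tabtop [295.2 146.9] tray mid [299.6 185.6] wrist [562.5 205.3] [487.9 161.7]
knob [231.1, 168.9] 38.65980529785156
```

Tab middle: r 115.5 mm (expected 116), −135.0°, z 195 (expected 193). The tray appears at wrist ≈(481,164), against 479 predicted for no tilt. All consistent, so I'm handing in.

```bash
python3 -c "
from cell import ticket;print(ticket.job_done())"
```

```text
the job is handed in; nothing more can be done
None
```

I turned the tree by 1.2 rad at its knob, so the empty branch points over the blue tray. Then I hung the yellow-tabbed carrier on it behind the lip and handed the job in at about 25 s of robot time. No verdict was reported.

**Seating:**
- **Window and pad:** the window went over the branch tip and the frame pressed the pad in by about 5.5 mm. The highest force I read along the branch was about 8.8 N. At that moment the upward force was 6.6 N, about 4 N above its earlier level.
- **Bar contact:** the arm stopped at 190.1 mm, where I had predicted the carrier would meet the bar (190.2 mm).
- **Release:** I eased the carrier out until the lip took the spring load (about 0 N along the branch at the wrist), then let go.

**Last checks:**
- **Position:** the tab's middle is 115.5 mm from the tree's axis, with about 116 mm expected. It points at −135.0°, against a front direction of about −135.7°.
- **Height:** the tab's middle measured 195 mm high where 193 mm was expected, within the 2 mm camera calibration.
- **Tilt:** by eye, the carrier's tray is within about 3 pixels of where an upright carrier would show.
- **Other items:** the gripper is clear of everything, and my planned path stayed clear of the flask, vial and stopper. I did not measure them again at the end.

None of the checks failed. I could not read the pad's final travel directly. Where the carrier sits puts it at about 4 to 5 mm.

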